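# Push a tube rack home in a spring-clamped mixer bay

### The job

Load the red tube rack with the orange caps into the tube mixer's clamp bay: set it leaning, with one foot hooked under the lip of the orange sprung carriage and the other foot resting on the sill, and let go of it. Then push it back against the spring and press its raised foot down behind the sill, so that the rack lies flat on the deck, clamped between carriage and sill. Leave everything else on the table where it stands.

Things in the scene. Friction and masses are not known exactly. Their poses are not given: they have to be found in the camera images.
- rack_center (a point): Red rack with ten orange-capped tubes, one rigid piece, 0.25 to 0.42 kg. Foot plate 170 (x) x 58 x 12 mm; on its middle a block 90 (x) x 48 mm (84 mm long above 30 mm), so a bare foot sticks out 40 mm at each end. Grip the block across y, 30 to 56 mm above the underside; cap tops at 70 mm. Point: rack centre, 35 mm above the underside; x along, z up. Both ends are alike: either may go under the lip.
- bay (a point): Centre of the mixer's clamp bay, on the deck, 60 mm above the table (fixed white machine, 310 x 150 mm). x runs along the bay from the carriage (robot's side) to the sill; z up. Side guides 8 mm high stand 65 mm apart from x = -30 to +75 mm. The gap is too short to let a level rack straight down: it must lean. Loaded, the rack's centre is at about x = -10, y = 0, z = +35 mm.
- sill (a point): Middle of the top inner edge of the sill, a fixed teal bar 24 mm high, 12 mm thick, 90 mm wide; its inner face is at x = +75 mm of the bay. A rack with one foot against the carriage wall and the other on the sill slopes about 9 degrees; a slope of 10 to 20 degrees is good for bringing it in under the lip.
- lip (a point): Middle of the lower front edge of the orange carriage's lip (86 mm wide). The lip's underside is 28 mm above the deck, its top 33 mm; the edge is 22 mm in front of the carriage's upright wall, so a slot 22 mm deep and 28 mm high faces the sill. One foot of the rack goes into it.
- carriage (a joint): Travel of the sprung carriage in m: 0 at rest (wall 150 mm from the sill), growing as it is pressed back along the bay's -x, stop at 0.032. It pushes back with 4 N at rest, 8 N at 0.020 (loaded), 10 N at the stop. Pushed to 0.024 or more, the raised foot clears the sill, but friction can hold it up until it is pressed down; a push high on the block makes it ride up.
- blue_rack: Blue tube rack with white caps, same shape and size as the red one; a bystander. Origin: centre of its underside.
- bottle: Bystander: pale blue hand-disinfectant pump bottle, 72 mm diameter, 195 mm tall. Origin: centre of its underside.
- tube_pack: Bystander: white tray of purple-capped tubes, 110 x 90 mm, 90 mm tall. Origin: centre of its underside.
- dish: Bystander: steel bowl, 120 mm across, 35 mm high. Origin: centre of its underside.
- forceps: Bystander: steel forceps lying flat, 140 mm long, 8 mm high. Origin: its middle, on the table.
- tape: Bystander: white tape roll lying flat, 70 mm diameter, 20 mm high. Origin: centre of its underside.
Mind the look-alikes: they are no part of the job. Several things look just like the part that bears rack_center: the one meant starts farthest from the robot's base.

How it is judged:
By the outcome, as a careful person would: the job done as asked, in the order asked, and still so for the second after the job is handed in, with the robot touching nothing.
It also fails if it takes over 50 s, if anything falls off the work surface, if the arm or the gripper's body presses on something with over 40 N, if the wrist force passes 120 N, or if a joint passes its speed limit or range.

### The arm

A 6-joint arm with a two-finger parallel gripper is mounted at the origin on the work surface. World frame = base frame: x ahead of the robot, y to its left, z up, the work surface at z = 0. Lengths are in mm, angles in rad, forces in N, time in s.
With the tool pointing down it reaches from about 300 to 775 mm from the base axis. Payload 14.6 kg.
Tool frame: the origin (TCP) lies at the very end of the fingers, on their centre line; the grasp point (between the pads) lies 19 mm behind it; z points along the fingers, y is the direction in which the jaws open and shut (so a half turn about z gives the same grasp; the last joint's range is limited). The gripper opens to 94 mm and grips with 3 to 60 N. Pads are 16 mm wide; open, the fingers measure 119 mm over their backs; the gripper's body (75 mm by 177 mm) begins 78 mm behind the grasp point.
Start: joints at [1.049, 0.3, 1.521, -0, 1.321, -0.067], TCP at [241.601, 494.083, 205.446] pointing down, gripper open.
Joint ranges: [-3.03, 3.03], [-0.79, 2.21], [0.23, 2.52], [-1.04, 4.18], [0, 3.07], [-2.55, 2.55]. Speed limits (rad/s): [2.22, 2.22, 2.57, 3.14, 3.14, 3.14].

### API

Orientations are given as [roll, pitch, yaw] about the fixed x, y, z axes, in that order (R = Rz(yaw) Ry(pitch) Rx(roll)).
In Python, from cell import manip gives the robot as it stands.
- The arm moves only by the shell command python3 -m inch 'ROWS' [FORCE]. ROWS is a JSON object of lists of equal length, an entry for each row: "grip": the opening, from -1 (shut) to 1 (fully open), so that 0 is half open; "travel": the shift along the world's x, y, z in cm, a list of three; "turn": the turn, a rotation vector about the world's x, y, z in degrees, a list of three. A call has 1 to 10 rows; each row is the pose to reach, as a shift and turn from the pose measured when the call began; what a row does not reach only later rows make up. A row lasts 1/8 s, in which the tool goes at most 62.5 mm and 10.7 degrees, less where a joint would pass 70% of its speed; a pose out of reach is approached as far as the arm can. A call with a gripper value outside its range is refused whole. The fingers move at their own pace and stop on an object; FORCE is the grip in N (left out, the last holds). Time passes only in rows, so rows that repeat a pose let the fingers close. It gives the time, the measured TCP pose, the force and the opening at its end, in the units of the state.
- manip.read_state(): the state, without advancing time (a new reading comes with each control period).
- manip.camera(name): name is "side" or "top"; returns (picture, depth): 420x560x3 uint8, red, green, blue; 420x560 float32, mm along the optical axis (not along the pixel's ray), 0 where there is no reading.
- manip.calibration(name): a dict with "fx", "fy", "cx", "cy" (pixels), "k1" (the pictures are not rectified: a ray, as slopes to the right and down, at radius r is drawn at 1 + k1 r^2 times it, then the intrinsics apply), "world_from_camera" (4x4, takes a point from camera to world coordinates). Camera axes: x right, y up, looking along -z (the intrinsics and any distortion apply to the point x, -y, -z); pixel columns grow to the right and rows downward; lengths in mm; the calibration is good to about 2 mm. A picture is of the moment at which its call begins. calibration takes no time and is no camera call.
- manip.sign_off(): hands the job in, once; it reports no verdict.
Trained networks look in the newest picture that a camera, given by its name, has taken for a name from the list of things; names that differ only in an ending like _2 or _b are one class to them, and where a whole thing is asked for, a point or a joint stands for the part that bears it (a point fixed in the world has none). Each returns a list of dicts, best first, with "p" (0 to 1); they miss things now and then, are a little off and sometimes report something else, mostly with a low value. They report only what shows in the picture. A call takes as long as a camera call. They do not tell look-alikes from the thing itself.
- manip.look_for(camera, label): "bbox" ([left, top, right, bottom] in pixels, round what is visible of it).
The state is a dict: "clock": time; "joints": joint angles; "qd": joint speeds; "effort": joint torques, N m; "eef_pos": TCP position; "eef_rot": TCP orientation; "wrist_force": force on the tool from outside, world axes, zero at the start; "moment": the same for the moment, N m; "finger_gap": finger opening in mm.
Only numpy, scipy, OpenCV 4.12 (cv2) and the standard library are available. Lean on these libraries where they do the work, as an engineer would, in place of code of your own. Each camera call takes 0.05 s, during which the arm holds its last target.

## Working session

There is one attempt and no reset: what is moved stays moved. The work goes in short steps, Python scripts to look and compute and a shell command to move; the robot and the scene stay as the last step left them, time stands still between calls to the robot, and variables do not carry over. Pictures are saved under pics/ and viewed, and the job is handed in when it is done.

```bash
ls; mkdir -p pics; cat > h.py <<'E'
import numpy as np, cv2
from cell import manip
def shot(cam,name):
    p,d=manip.camera(cam); cv2.imwrite(f'pics/{name}.png',p[:,:,::-1]); np.save(f'pics/{name}.npy',d); return p,d
def cloud(cam,d):
    c=manip.calibration(cam); h,w=d.shape
    u,v=np.meshgrid(np.arange(w),np.arange(h))
    K=np.array([[c['fx'],0,c['cx']],[0,c['fy'],c['cy']],[0,0,1.]])
    pts=np.stack([u,v],-1).reshape(-1,1,2).astype(np.float64)
    n=cv2.undistortPoints(pts,K,np.array([c['k1'],0,0,0.])).reshape(h,w,2)
    P=np.stack([n[...,0]*d,-n[...,1]*d,-d,np.ones_like(d)],-1)
    return (P@np.array(c['world_from_camera']).T)[...,:3]
E
python3 - <<'E'
from h import *
for c in('side','top'):
    p,d=shot(c,c+'0')
    P=cloud(c,d)
    print(c,manip.calibration(c)['world_from_camera'])
    for l in('rack_center','bay','sill','lip','blue_rack','carriage'):
        for r in manip.look_for(c,l):
            b=r['bbox'];u=int((b[0]+b[2])/2);v=int((b[1]+b[3])/2)
            print(l,round(r['p'],2),np.round(b),P[min(v,419),min(u,559)].round())
print(manip.read_state())
E
```

```text
pics
side [[ 9.98502826e-01  3.44966617e-02 -4.24509858e-02  4.63967309e+02]
 [-5.46343107e-02  6.67012286e-01 -7.43040848e-01 -1.27078396e+03]
 [ 2.68290034e-03  7.44247667e-01  6.67898354e-01  1.08683454e+03]
 [ 0.00000000e+00  0.00000000e+00  0.00000000e+00  1.00000000e+00]]
rack_center 0.82 [168. 242. 213. 296.] [ 267. -322.   54.]
rack_center 0.69 [236. 202. 296. 237.] [ 471. -135.   48.]
rack_center 0.61 [189. 129. 208. 166.] [251. 227.  57.]
bay 0.84 [231. 141. 331. 186.] [526. 111.  63.]
sill 0.88 [233. 141. 330. 185.] [526. 111.  63.]
sill 0.55 [333. 249. 383. 297.] [ 703. -358.   54.]
lip 0.79 [250. 145. 267. 170.] [453. 110.  91.]
lip 0.35 [240. 242. 307. 281.] [ 485. -305.   52.]
blue_rack 0.83 [243. 245. 307. 282.] [ 487. -308.   47.]
carriage 0.54 [251. 141. 268. 166.] [457. 130.  92.]
top [[-1.84892831e-02  9.89092855e-01 -1.46128265e-01  3.14362728e+02]
 [-9.99653480e-01 -2.10264418e-02 -1.58369580e-02 -1.26175478e+02]
 [-1.87367795e-02  1.45784814e-01  9.89138879e-01  1.41852865e+03]
 [ 0.00000000e+00  0.00000000e+00  0.00000000e+00  1.00000000e+00]]
rack_center 0.72
[... 578 characters left out ...]
iage 0.66 [330. 198. 365. 258.] [ 494. -280.   54.]
{'clock': 0.7, 'joints': array([ 1.04941620e+00,  2.99854714e-01,  1.52099842e+00, -3.93032765e-05,
        1.32070766e+00, -6.66049994e-02]), 'qd': array([-0.00119599,  0.00186581, -0.00159375, -0.00085879, -0.00137522,
       -0.00188966]), 'effort': array([ 1.12506532e-03, -5.31552923e+01, -3.52894199e+01,  7.09551643e-02,
        2.12079106e-02,  2.93988160e-05]), 'eef_pos': array([241.60197855, 494.08116853, 205.47110363]), 'eef_rot': array([3.14156339e+00, 4.01173953e-05, 2.68682725e+00]), 'wrist_force': array([0.00130984, 0.23501199, 0.63898829]), 'moment': array([0.00443276, 0.01140609, 0.01791536]), 'finger_gap': 93.58606916549574}
```

View pics/side0.png

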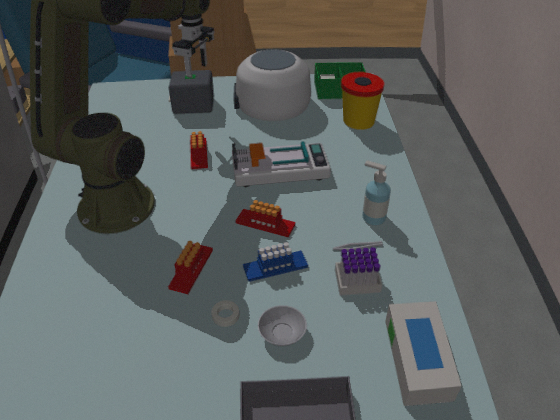

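View pics/top0.png

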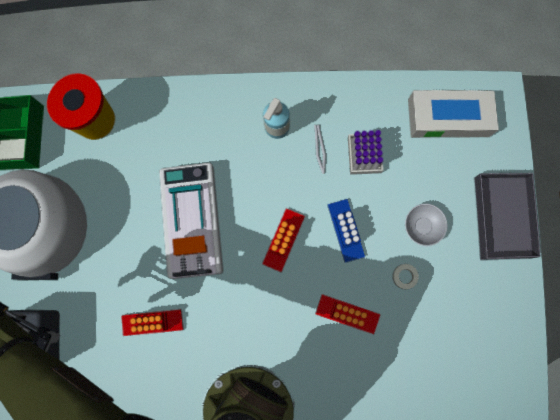

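```bash
python3 - <<'E'
from h import *
im=cv2.imread('pics/top0.png'); s=cv2.imread('pics/side0.png')
a=cv2.resize(im[195:285,245:320],None,fx=5,fy=5,interpolation=2)
b=cv2.resize(im[155:285,150:230],None,fx=4.5,fy=4.5,interpolation=2)[:585]
h=max(a.shape[0],b.shape[0]); f=lambda x:cv2.copyMakeBorder(x,0,h-x.shape[0],0,0,0)
cv2.imwrite('pics/c1.png',np.hstack([f(a),f(b)])[:600,:800])
a=cv2.resize(s[130:245,220:345],None,fx=5,fy=5,interpolation=2); cv2.imwrite('pics/c2.png',a)
for cam,im in(('top',im),('side',s)):
    d=np.load(f'pics/{cam}0.npy');P=cloud(cam,d)
    hsv=cv2.cvtColor(im,cv2.COLOR_BGR2HSV)
    H,S,V=hsv[...,0].astype(int),hsv[...,1],hsv[...,2]
    X,Y,Z=P[...,0],P[...,1],P[...,2]
    m=((H<6)|(H>174))&(S>150)&(X>380)&(X<560)&(Y>-200)&(Y<0)
    q=P[m]; foot=q[(q[:,2]<22)]
    print(cam,'rack n',len(q),len(foot))
    r=cv2.minAreaRect(foot[:,:2].astype(np.float32)); print('foot rect',r, 'z',np.percentile(foot[:,2],[10,50,90]))
    t=(X>360)&(X<700)&(Y>30)&(Y<250)&(d>0)&(Z>40)
    mo=t&(H>=5)&(H<20)&(S>150); q=P[mo]; print('orange',len(q),np.percentile(q,[2,50,98],axis=0).round(1)); print(cv2.minAreaRect(q[q[:,2]>88][:,:2].astype(np.float32)))
    mt=t&(H>80)&(H<100)&(S>120)&(Z<90); q=P[mt]; print('teal',len(q),np.percentile(q,[2,50,98],axis=0).round(1)); np.save(f'pics/teal_{cam}.npy',q)
    tt=P[(Z<8)&(Z>-8)&(X>350)&(X<650)]; print('table z',np.median(tt[:,2]))
E
```

```text
top rack n 831 586
foot rect ((471.80853271484375, -106.49014282226562), (56.09941864013672, 169.68026733398438), 65.93943786621094) z [ 8.34298989 12.27410768 16.33980551]
orange 519 [[430.8  99.3  86.6]
 [451.4 140.3  93.1]
 [473.3 180.9  99. ]]
((451.5836181640625, 140.4696044921875), (43.757850646972656, 85.61456298828125), 5.393918991088867)
teal 440 [[508.3 111.   54.6]
 [607.  178.6  68.5]
 [661.6 210.6  88.3]]
table z 0.6677997511195599
side rack n 836 549
foot rect ((468.19464111328125, -107.65684509277344), (64.66712951660156, 172.00157165527344), 65.57350158691406) z [ 6.6272522  11.84912003 15.9566974 ]
orange 235 [[428.   94.9  66.4]
 [446.5 129.4  93.2]
 [469.2 179.4  98.5]]
((449.0094909667969, 138.2769775390625), (40.220027923583984, 95.0174331665039), 6.182435989379883)
teal 180 [[501.8 107.8  61. ]
 [582.  137.8  67.8]
 [609.9 194.6  86.7]]
table z 0.8759422586930441
```

```bash
ls pics
```

```text
c1.png
c2.png
side0.npy
side0.png
teal_side.npy
teal_top.npy
top0.npy
top0.png
```

View pics/c1.png

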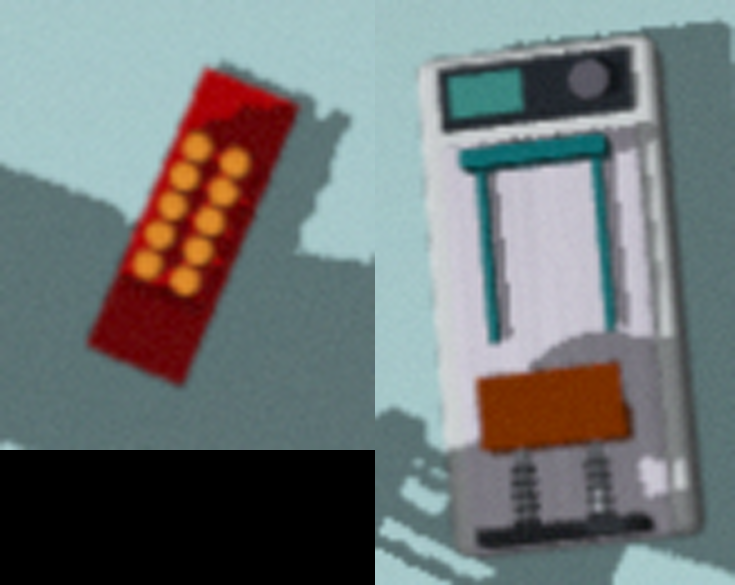

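View pics/c2.png

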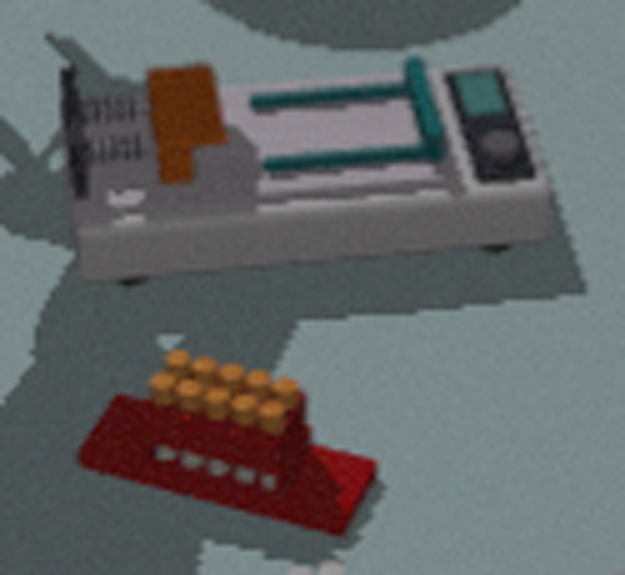

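```bash
python3 - <<'E'
from h import *
for cam in('top','side'):
    im=cv2.imread(f'pics/{cam}0.png');d=np.load(f'pics/{cam}0.npy');P=cloud(cam,d)
    hsv=cv2.cvtColor(im,cv2.COLOR_BGR2HSV);H,S,V=[hsv[...,i].astype(int) for i in range(3)]
    X,Y,Z=P[...,0],P[...,1],P[...,2]
    t=(X>480)&(X<700)&(Y>30)&(Y<250)&(d>0)&(Z>40)
    m=t&(H>80)&(H<100)&(S>120)&(V<150)
    q=P[m&(X<625)]
    hi=q[(q[:,2]>74)]; print(cam,len(hi),'sill',cv2.minAreaRect(hi[:,:2].astype(np.float32)),np.median(hi[:,2]))
    lo=q[(q[:,2]<74)&(q[:,0]<580)]
    # guides split
    c0=np.array([526.5,147.5]);a=np.radians(5.5);R=np.array([[np.cos(a),np.sin(a)],[-np.sin(a),np.cos(a)]])
    l=(lo[:,:2]-c0)@R.T
    for s in(1,-1):
        g=l[(l[:,1]*s>20)&(abs(l[:,1])<50)]
        print(len(g),'guide y',np.percentile(g[:,1],[5,50,95]),'x',g[:,0].min(),g[:,0].max(),'slope deg',np.degrees(np.polyfit(g[:,0],g[:,1],1)[0]),'int',np.polyfit(g[:,0],g[:,1],1)[1], )
    dk=t&(Z<66)&(Z>50)&(S<60); 
    l=(P[dk][:,:2]-c0)@R.T; print('deck z',np.median(P[dk][:,2]))
    h=(hi[:,:2]-c0)@R.T; print('sill local',np.percentile(h,[2,50,98],axis=0), np.degrees(np.polyfit(h[:,1],h[:,0],1)[0]))
    body=(X>340)&(X<720)&(Y>30)&(Y<260)&(Z>40)&(Z<72)&(d>0); print('body',cv2.minAreaRect(P[body][:,:2].astype(np.float32)))
    # orange
    mo=(X>400)&(X<500)&(Y>60)&(Y<220)&(Z>85)&(H>=5)&(H<20)&(S>150);l=(P[mo][:,:2]-c0)@R.T
    print('orange local',np.percentile(l,[1,2,5,50,95,98,99],axis=0).T.round(1))
    # rack block caps
    mc=(X>380)&(X<560)&(Y>-200)&(Y<0)&(Z>58)&(Z<80)&(H>8)&(H<25)&(S>120)
    print('caps',cv2.minAreaRect(P[mc][:,:2].astype(np.float32)),np.percentile(P[mc][:,2],[5,50,95]))
    mr=(X>380)&(X<560)&(Y>-200)&(Y<0)&(Z>5)&(Z<18)&((H<6)|(H>174))&(S>150)
    msk=cv2.morphologyEx(mr.astype(np.uint8),cv2.MORPH_OPEN,np.ones((3,3)))>0
    print('foot',cv2.minAreaRect(P[msk][:,:2].astype(np.float32)))
E
```

```text
top 159 sill ((563.3665161132812, 154.71470642089844), (102.57318115234375, 89.06791687011719), 0.7820601463317871) 84.13811962154728
52 guide y [33.95339751 35.96191349 37.62641004] x -27.040005896495114 55.27275177015369 slope deg -0.017992661743095627 int 35.881177868224846
46 guide y [-36.50906137 -34.61977052 -32.45240275] x -26.9014799693146 49.9560970023556 slope deg -0.41658050161155685 int -34.42095675712871
deck z 58.52021142633339
sill local [[ 61.87104792 -41.82081232]
 [ 80.00142272  -0.62422256]
 [ 86.47450375  42.64599226]] 2.225193569688052
body ((527.7994384765625, 148.92047119140625), (310.3560791015625, 154.1797637939453), 4.978063583374023)
orange local [[-96.4 -95.7 -94.6 -75.6 -55.9 -54.4 -54. ]
 [-40.9 -40.  -36.9  -0.1  37.9  40.9  41.5]]
caps ((469.7243957519531, -106.36408233642578), (37.05315017700195, 81.60855865478516), 66.12844848632812) [61.16581738 69.87410485 74.44511173]
foot ((470.8043212890625, -106.69632720947266), (54.8150749206543, 167.83506774902344), 65.94950103759766)
side 53 sill ((592.368408203125, 135.67837524414062), (108.83686828613281, 
[... 248 characters left out ...]
x -30.070625967504142 49.391999022181054 slope deg 0.5839063474391915 int -34.086534311888805
deck z 59.19636372847731
sill local [[ 72.93724529 -43.3257279 ]
 [ 77.00832278  -4.93059592]
 [ 81.88100562  39.14974648]] 4.587930031155362
body ((523.8014526367188, 149.05850219726562), (307.67364501953125, 161.73040771484375), 5.200346946716309)
orange local [[-97.6 -97.4 -96.2 -79.6 -60.  -58.6 -58.3]
 [-43.1 -41.9 -40.1  -4.1  35.5  39.3  41.7]]
caps ((468.9292297363281, -105.64338684082031), (44.38148880004883, 84.17113494873047), 62.87860870361328) [59.30012975 68.68816755 72.9587814 ]
foot ((468.1185302734375, -107.62228393554688), (64.66712951660156, 170.60064697265625), 65.57350158691406)
```

Look‑alikes (top view): red racks with orange caps at (284,240), (347,315), (153,322). Their distances from the base are about 480, 377 and 350 mm, so I choose (284,240), at world (470,-107) with its long axis at -24°. The close crop confirms a red rack with ten orange caps. The blue rack at (345,230) is not it.

```bash
python3 -m inch '{"grip":[1,1,1,1,1,1,1,1,1,1],"travel":[[4,-10,0],[8,-20,0],[11.4,-30,0],[14,-36,0],[16,-42,0],[18,-48,0],[20,-53,-1],[22,-58,-2],[22.8,-60.1,-3],[22.8,-60.1,-5]],"turn":[[0,0,2],[0,0,2],[0,0,2],[0,0,2],[0,0,2],[0,0,2],[0,0,2],[0,0,2],[0,0,2],[0,0,2]]}' 30
python3 - <<'E'
from h import *
s=manip.read_state();print(s['clock'],s['eef_pos'],s['eef_rot'],s['joints'].round(2))
E
```

```text
clock: 1.95
eef_pos: [462.3, -87.6, 165.1]
eef_rot: [3.141, 0.003, 2.721]
wrist_force: [0.4, 1.0, -0.5]
finger_gap: 93.5
1.95 [462.30501613 -87.62729688 165.06507946] [3.14111429e+00 2.54109948e-03 2.72115566e+00] [-0.27  0.16  1.79  0.    1.19 -1.42]
```

```bash
python3 -m inch '{"grip":[1,1,1],"travel":[[0.77,-1.9,-4],[0.77,-1.9,-6],[0.77,-1.9,-6]],"turn":[[0,0,0],[0,0,0],[0,0,0]]}' 
python3 - <<'E'
from h import *
s=manip.read_state();print(s['clock'],s['eef_pos'],s['eef_rot'],s['joints'].round(2))
a,_=shot('top','t1');b,_=shot('side','s1')
f=lambda x:cv2.resize(x,None,fx=4,fy=4,interpolation=2)[...,::-1]
cv2.imwrite('pics/m1.png',np.hstack([f(a[180:300,230:330]),f(b[150:270,220:320])]))
E
```

```text
clock: 2.33
eef_pos: [469.3, -106.6, 104.0]
eef_rot: [3.141, -0.0, 2.721]
wrist_force: [-0.9, -0.1, -0.2]
finger_gap: 94.2
2.325 [ 469.34709545 -106.62893691  104.04396473] [ 3.14144998e+00 -8.21913656e-06  2.72072137e+00] [-0.3   0.26  1.82  0.    1.06 -1.45]
```

View pics/m1.png

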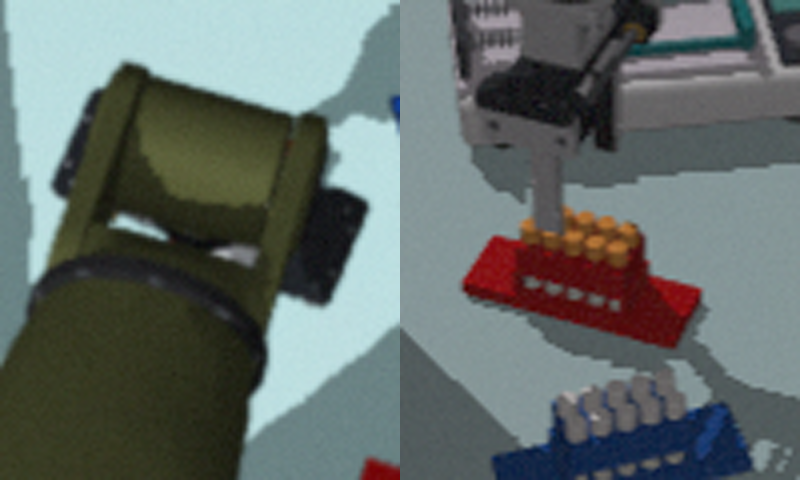

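The side crop shows the front finger beside the rack's block, with the caps clear of it. I'll descend and grip.

```bash
python3 -m inch '{"grip":[1,1,1,-1,-1,-1,-1,-1],"travel":[[0,0,-4],[0,0,-7.8],[0,0,-7.8],[0,0,-7.8],[0,0,-7.8],[0,0,-7.8],[0,0,-7.8],[0,0,-7.8]],"turn":[[0,0,0],[0,0,0],[0,0,0],[0,0,0],[0,0,0],[0,0,0],[0,0,0],[0,0,0]]}' 30
```

```text
clock: 3.42
eef_pos: [470.5, -106.5, 28.1]
eef_rot: [3.141, 0.004, 2.721]
wrist_force: [0.8, 2.1, 1.9]
finger_gap: 47.8
```

```bash
python3 -m inch '{"grip":[-1,-1,-1,-1,-1,-1,-1,-1,-1,-1],"travel":[[0,0,4],[0,0,9],[0,2,14],[1,6,17],[2,11,17],[3.5,16,17],[5,21,17],[6.5,25.5,17],[6.5,25.5,17],[6.5,25.5,17]],"turn":[[0,0,0],[0,0,0],[0,0,0],[0,0,7],[0,0,14],[0,0,21],[0,0,27],[0,0,29.4],[0,0,29.4],[0,0,29.4]]}' 30
python3 - <<'E'
from h import *
s=manip.read_state();print(s['clock'],s['eef_pos'],s['eef_rot'],s['wrist_force'],s['moment'],s['joints'].round(2))
b,d=shot('side','s2')
a,_=shot('top','t2')
f=lambda x:cv2.resize(x,None,fx=4,fy=4,interpolation=2)[...,::-1]
cv2.imwrite('pics/m2.png',np.hstack([f(a[150:290,130:230]),f(b[70:210,220:320])]))
E
```

```text
clock: 4.68
eef_pos: [535.1, 148.2, 197.6]
eef_rot: [3.141, 0.002, -3.049]
wrist_force: [-0.7, 0.0, -3.2]
finger_gap: 47.8
4.675 [535.102559   148.15179333 197.55001954] [ 3.14120945e+00  2.48140174e-03 -3.04874086e+00] [-0.70556773  0.03886746 -3.15256008] [ 0.05737371  0.01754144 -0.01034301] [ 0.2   0.32  1.52  0.    1.3  -1.46]
```

View pics/m2.png

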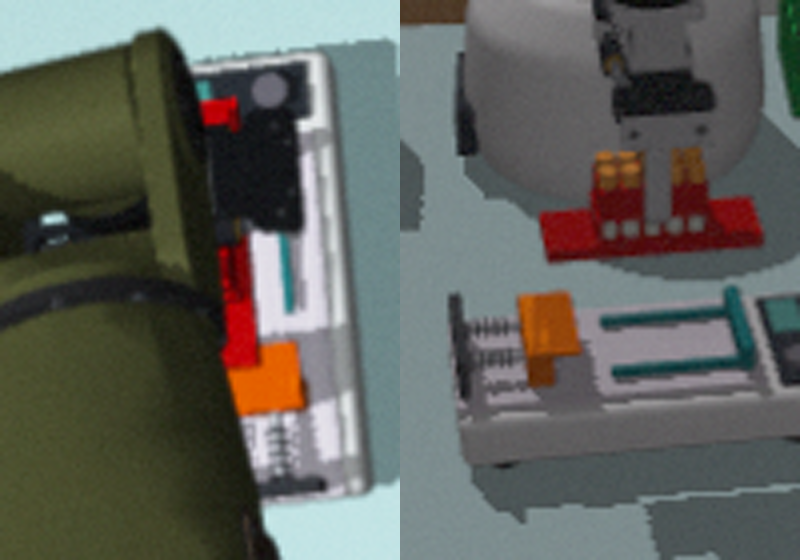

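```bash
cat >> h.py <<'E'
c0=np.array([525.5,148.2]);A=np.radians(5.3);RB=np.array([[np.cos(A),np.sin(A)],[-np.sin(A),np.cos(A)]])
def loc(P):
    q=P.copy(); q[...,:2]=(P[...,:2]-c0)@RB.T; q[...,2]-=60; return q
def red(cam,name):
    im=cv2.imread(f'pics/{name}.png');d=np.load(f'pics/{name}.npy');L=loc(cloud(cam,d))
    hsv=cv2.cvtColor(im,cv2.COLOR_BGR2HSV);H,S=hsv[...,0].astype(int),hsv[...,1]
    near=(abs(L[...,0])<170)&(abs(L[...,1])<75)&(d>0)
    return L,H,S,near
E
python3 - <<'E'
from h import *
for cam,n in(('side','s2'),('top','t2')):
    L,H,S,near=red(cam,n)
    m=near&((H<4)|(H>176))&(S>150)&(L[...,2]>60)
    m=cv2.erode(m.astype(np.uint8),np.ones((2,2)))>0
    q=L[m]; print(cam,len(q),np.percentile(q,[1,50,99],axis=0).round(1))
    f=q[q[:,2]<126]; 
    print('foot rect',cv2.minAreaRect(f[:,:2].astype(np.float32)))
    # front bottom edge slope: points of front face (side): y min
    if cam=='side':
        fr=q[(q[:,2]<118)&(q[:,1]<-22)]; print(len(fr),'front yaw',np.degrees(np.polyfit(fr[:,0],fr[:,1],1)),'x',fr[:,0].min(),fr[:,0].max(),'y',np.median(fr[:,1]),'z pct',np.percentile(fr[:,2],[2,50,98]),'pitch',np.degrees(np.polyfit(fr[:,0],fr[:,2],1)[0]))
for cam in('side','top'):
    L,H,S,near=red(cam,cam+'0')
    m=near&(H>80)&(H<100)&(S>120)&(L[...,0]<100); q=L[m]
    lo=q[(q[:,2]<14)&(q[:,0]<45)]
    print(cam,'guides mid', (np.median(lo[lo[:,1]>0][:,1])+np.median(lo[lo[:,1]<0][:,1]))/2,[np.polyfit(g[:,0],g[:,1],1)[0]*57.3 for g in(lo[lo[:,1]>0],lo[lo[:,1]<0])],'sill x',np.percentile(q[q[:,0]>65][:,0],[5,50,95]))
    m=near&(H>=5)&(H<20)&(S>150)&(L[...,2]>26);q=L[m];print('lip',np.percentile(q,[1,50,99],axis=0).round(1))
s=manip.read_state();p=s['eef_pos'];print('tcp loc',loc(np.array([p]))[0])
E
```

```text
side 428 [[-73.8 -34.2 111.9]
 [-10.8 -23.4 122. ]
 [ 87.4  19.7 166.2]]
foot rect ((6.789398193359375, -5.188159942626953), (163.9742889404297, 64.56217956542969), 0.9315623641014099)
54 front yaw [ 7.19064461e-01 -1.58623130e+03] x -73.02658027945418 87.16086201835417 y -27.986211049884172 z pct [110.33942918 115.82024387 117.74549548] pitch -0.10953812000155691
top 243 [[-73.9 -43.4 116.3]
 [-33.1 -24.9 122.9]
 [ 89.8 -11.9 257.8]]
foot rect ((8.201904296875, -21.342100143432617), (166.11093139648438, 21.015840530395508), 0.08215237408876419)
side guides mid 1.2017321849224523 [np.float64(3.0280323843809556), np.float64(0.9757630651467322)] sill x [68.78670594 76.78478908 82.5698527 ]
lip [[-96.7 -44.1  26.7]
 [-78.4  -5.   33.7]
 [-57.3  40.6  38.8]]
top guides mid -0.09346107020186523 [np.float64(0.39852658388815243), np.float64(-0.675336701151792)] sill x [72.91858943 80.51624404 86.88820352]
lip [[-95.4 -41.9  27. ]
 [-74.7  -1.3  33.1]
 [-53.   40.5  39.3]]
tcp loc [  9.66677846  -1.52488947 138.01088542]
```

```bash
python3 -m inch '{"grip":[-1,-1,-1,-1,-1,-1],"travel":[[1,0.1,0],[2.5,0.3,0],[2.5,0.3,-3],[2.5,0.3,-6.3],[2.5,0.3,-6.3],[2.5,0.3,-6.3]],"turn":[[0.7,-7.5,0],[1.4,-14.9,0],[1.4,-14.9,0],[1.4,-14.9,0],[1.4,-14.9,0],[1.4,-14.9,0]]}' 30
cat > look.py <<'E'
import sys
from h import *
n=sys.argv[1]
s=manip.read_state();p=s['eef_pos'];print(s['clock'],'loc',loc(np.array([p]))[0].round(1),s['eef_rot'].round(3),'F',s['wrist_force'].round(1),'M',s['moment'].round(2),s['finger_gap'])
b,d=shot('side','s'+n)
f=lambda x,k:cv2.resize(x,None,fx=k,fy=k,interpolation=2)[...,::-1]
cv2.imwrite(f'pics/m{n}.png',f(b[95:195,215:345],6))
L,H,S,near=red('side','s'+n)
m=near&((H<4)|(H>176))&(S>150)
q=L[m]
fr=q[(q[:,1]<-22)&(q[:,1]>-40)]
print(len(fr),'red x',q[:,0].min(),q[:,0].max(),'front y',np.median(fr[:,1]),'pitch', np.degrees(np.polyfit(fr[:,0],fr[:,2],1)[0]))
for x in range(-90,121,30):
    k=fr[abs(fr[:,0]-x)<8]
    if len(k): print(x,'zmin',k[:,2].min().round(1),'zmax',k[:,2].max().round(1),'y',np.median(k[:,1]).round(1))
E
python3 look.py 3
```

```text
clock: 5.52
eef_pos: [560.9, 150.2, 136.5]
eef_rot: [3.14, 0.266, -3.051]
wrist_force: [0.1, -0.1, -2.3]
finger_gap: 47.9
5.525 loc [35.4 -1.3 76.5] [ 3.14   0.266 -3.051] F [ 0.1 -0.1 -2.3] M [ 0.01  0.27 -0.01] 47.88271926455088
285 red x -43.93190004043889 116.97553022451609 front y -26.558459653770708 pitch 12.030492100689086
-30 zmin 30.3 zmax 49.3 y -26.7
0 zmin 40.0 zmax 97.9 y -26.4
30 zmin 49.0 zmax 64.4 y -28.0
60 zmin 54.1 zmax 115.4 y -25.7
90 zmin 63.6 zmax 81.7 y -27.2
120 zmin 75.3 zmax 85.1 y -29.2
```

View pics/m3.png

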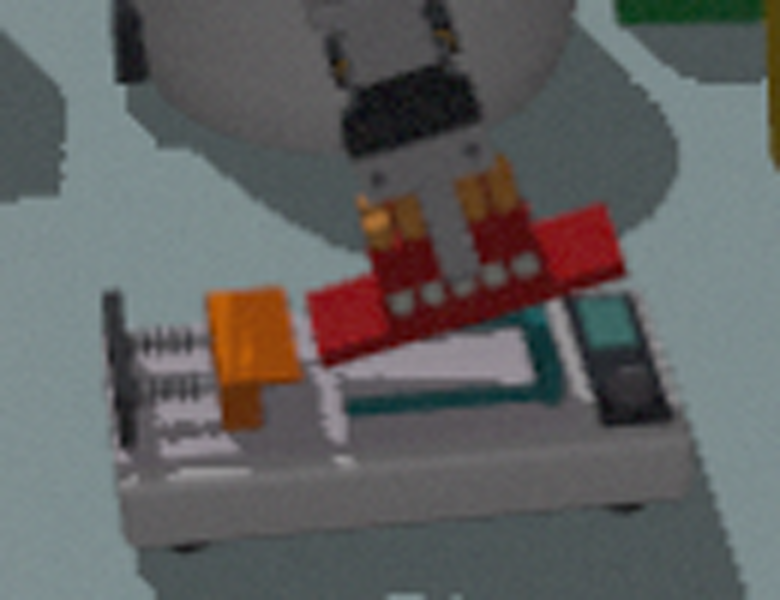

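The side view shows the rack tilted at about 15°. Its low foot end is at crop (320,350), just in front of the orange lip, and the high end is over the sill. Next I lower it, then slide it under the lip.

```bash
python3 -m inch '{"grip":[-1,-1,-1,-1,-1,-1,-1],"travel":[[0,0.05,-1.2],[0,0.05,-2.1],[0,0.05,-2.2],[-1,0,-2.2],[-2,-0.1,-2.2],[-3,-0.2,-2.2],[-3,-0.2,-2.2]],"turn":[[0,0,0],[0,0,0],[0,0,0],[0,0,0],[0,0,0],[0,0,0],[0,0,0]]}' 30
python3 look.py 4
```

```text
clock: 6.45
eef_pos: [530.7, 148.4, 115.4]
eef_rot: [3.14, 0.268, -3.05]
wrist_force: [0.4, 0.3, -3.0]
finger_gap: 48.0
6.45 loc [ 5.2 -0.2 55.4] [ 3.14   0.268 -3.05 ] F [ 0.4  0.3 -3. ] M [0.05 0.23 0.01] 47.964343816827956
248 red x -72.769097505637 86.11556571536323 front y -26.007442633538915 pitch 11.818371858842506
-60 zmin 11.4 zmax 21.7 y -30.1
-30 zmin 17.2 zmax 79.0 y -25.5
0 zmin 27.0 zmax 83.2 y -27.0
30 zmin 35.2 zmax 92.0 y -24.7
60 zmin 41.7 zmax 61.2 y -26.4
90 zmin 54.7 zmax 68.0 y -27.1
```

View pics/m4.png

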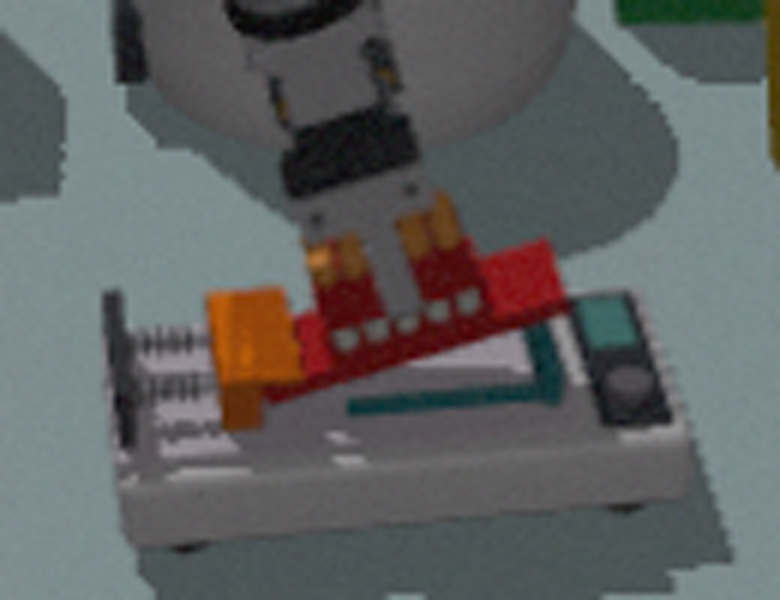

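```bash
python3 -m inch '{"grip":[-1,-1,-1,-1,-1,-1],"travel":[[-0.2,0,-0.2],[-0.45,-0.05,-0.35],[-0.45,-0.05,-0.4],[-0.2,-0.02,-0.8],[0,0,-1.15],[0,0,-1.15]],"turn":[[0,0,0],[0,0,0],[0,0,0],[-0.3,3,0],[-0.55,6,0],[-0.55,6,0]]}' 30
python3 look.py 5
```

```text
clock: 7.25
eef_pos: [531.4, 148.4, 103.2]
eef_rot: [3.14, 0.161, -3.051]
wrist_force: [4.9, 0.9, -2.1]
finger_gap: 47.9
7.25 loc [ 5.9 -0.4 43.2] [ 3.14   0.161 -3.051] F [ 4.9  0.9 -2.1] M [ 0.22 -0.77  0.02] 47.9072842010762
267 red x -75.97970673284593 87.34451651255769 front y -26.15274174042228 pitch 7.281180845456735
-60 zmin 6.6 zmax 20.8 y -28.2
-30 zmin 11.5 zmax 71.3 y -25.2
0 zmin 16.5 zmax 29.9 y -26.2
30 zmin 22.2 zmax 81.9 y -25.1
60 zmin 26.3 zmax 40.0 y -29.5
90 zmin 32.8 zmax 42.3 y -29.8
```

View pics/m5.png

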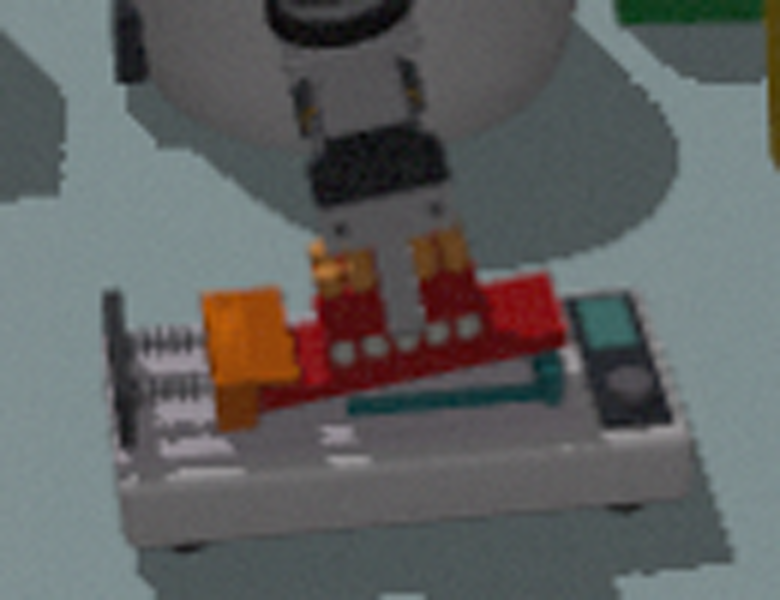

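```bash
python3 -m inch '{"grip":[-1,-1,-1],"travel":[[0.1,0,-0.1],[0.1,0,-0.2],[0.1,0,-0.25]],"turn":[[0,0,0],[0,0,0],[0,0,0]]}' 30
```

```text
clock: 7.68
eef_pos: [532.4, 148.4, 101.3]
eef_rot: [3.14, 0.163, -3.051]
wrist_force: [1.1, -0.3, 7.2]
finger_gap: 47.9
```

```bash
python3 -m inch '{"grip":[0.2,0.7,1,1,1],"travel":[[0,0,0],[0,0,0],[0,0,0],[0,0,0],[0,0,0]],"turn":[[0,0,0],[0,0,0],[0,0,0],[0,0,0],[0,0,0]]}' 30
python3 look.py 6
```

```text
clock: 8.3
eef_pos: [532.3, 148.4, 101.3]
eef_rot: [3.14, 0.163, -3.051]
wrist_force: [-0.3, -0.1, 0.4]
finger_gap: 92.3
8.3 loc [ 6.8 -0.4 41.3] [ 3.14   0.163 -3.051] F [-0.3 -0.1  0.4] M [ 0.06  0.05 -0.01] 92.26373825048618
244 red x -73.25495502503793 92.6617381056142 front y -26.75100494700039 pitch 8.368104780014779
-60 zmin 5.3 zmax 19.6 y -29.4
-30 zmin 8.7 zmax 66.3 y -24.6
0 zmin 13.9 zmax 25.0 y -27.1
30 zmin 21.4 zmax 77.0 y -25.6
60 zmin 24.0 zmax 40.0 y -27.3
90 zmin 29.8 zmax 40.4 y -26.0
```

View pics/m6.png

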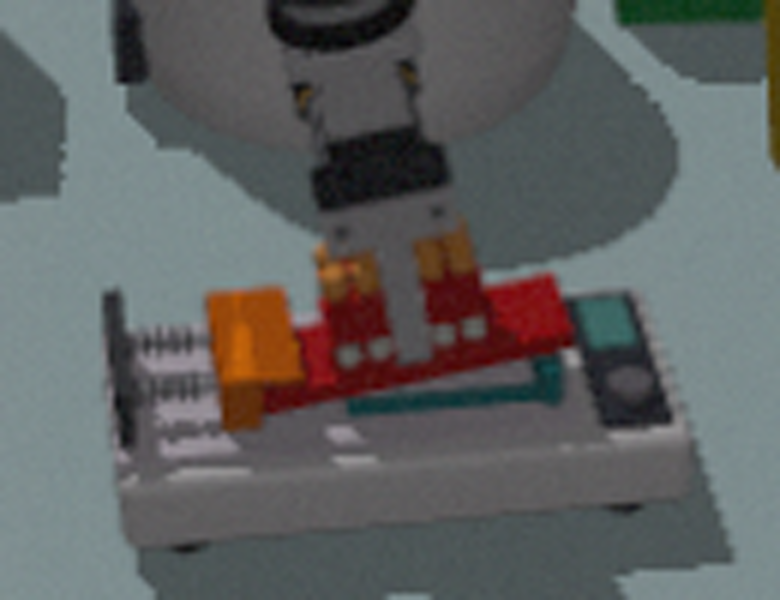

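The side view shows the rack leaning about 9° with its low foot under the lip. The high foot is on the sill at crop (560,350). The jaws are open (92 mm) and the wrist force is about 0, so the rack is released. I'll retreat, straighten the tool, close the fingers and go to the +x side of the block.

```bash
python3 -m inch '{"grip":[1,1,1,0,-1,-1,-1,-1],"travel":[[-0.6,-0.05,3.5],[-1.2,-0.1,7],[-1.6,-0.15,10],[1.5,0.2,10],[5,0.5,9],[6.1,0.6,7],[6.1,0.6,4],[6.1,0.6,4]],"turn":[[0,0,0],[0,0,0],[0,0,0],[-0.4,4.6,0],[-0.86,9.3,0],[-0.86,9.3,0],[-0.86,9.3,0],[-0.86,9.3,0]]}' 30
python3 look.py 7
```

```text
clock: 9.35
eef_pos: [592.4, 154.2, 139.2]
eef_rot: [3.141, -0.004, -3.051]
wrist_force: [-0.2, 0.5, 0.5]
finger_gap: 47.8
9.35 loc [67.1 -0.2 79.2] [ 3.141 -0.004 -3.051] F [-0.2  0.5  0.5] M [ 0.04  0.05 -0.01] 47.82683709751701
290 red x -73.44984978923492 91.10510848127576 front y -25.684463839255994 pitch 8.405462751347365
-60 zmin 2.2 zmax 20.8 y -25.4
-30 zmin 10.0 zmax 65.6 y -25.5
0 zmin 12.6 zmax 70.8 y -24.8
30 zmin 18.3 zmax 76.8 y -25.2
60 zmin 23.4 zmax 41.5 y -28.4
90 zmin 27.3 zmax 41.0 y -26.8
```

View pics/m7.png

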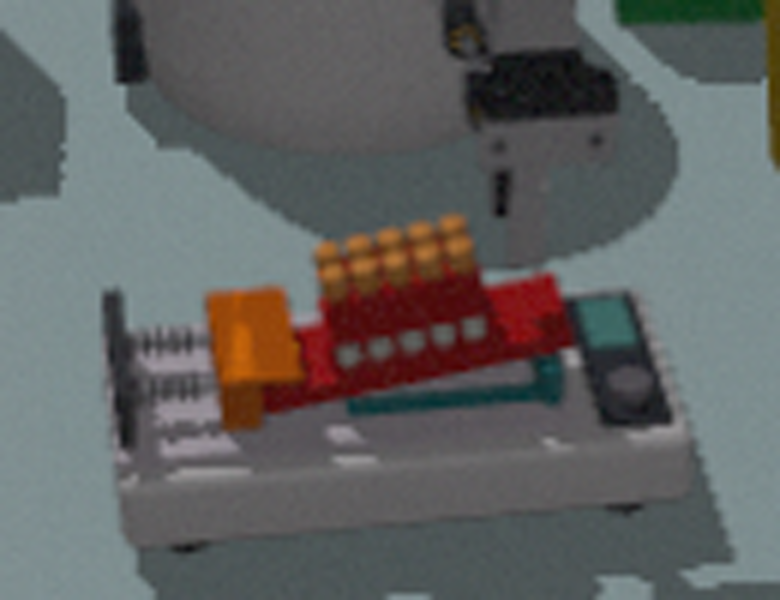

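```bash
python3 -m inch '{"grip":[-0.57,-0.57,-0.57,-0.57,-0.57],"travel":[[0,0,0],[0,0,-1],[0,0,-3],[0,0,-4],[0,0,-4]],"turn":[[0,0,0],[0,0,0],[0,0,0],[0,0,0],[0,0,0]]}' 30
python3 look.py 8
```

```text
clock: 10.02
eef_pos: [592.9, 154.3, 100.7]
eef_rot: [3.141, -0.002, -3.051]
wrist_force: [-0.3, -0.3, 0.6]
finger_gap: 19.8
10.025 loc [67.6 -0.1 40.7] [ 3.141e+00 -2.000e-03 -3.051e+00] F [-0.3 -0.3  0.6] M [ 0.06  0.02 -0.07] 19.82883134520627
296 red x -73.25171907228996 90.36548539996403 front y -26.019003992855907 pitch 8.050581824953234
-60 zmin 4.8 zmax 18.7 y -29.3
-30 zmin 8.2 zmax 67.6 y -25.2
0 zmin 15.8 zmax 72.0 y -25.3
30 zmin 18.6 zmax 78.4 y -25.3
60 zmin 23.7 zmax 38.9 y -25.8
90 zmin 30.3 zmax 42.7 y -28.4
```

View pics/m8.png

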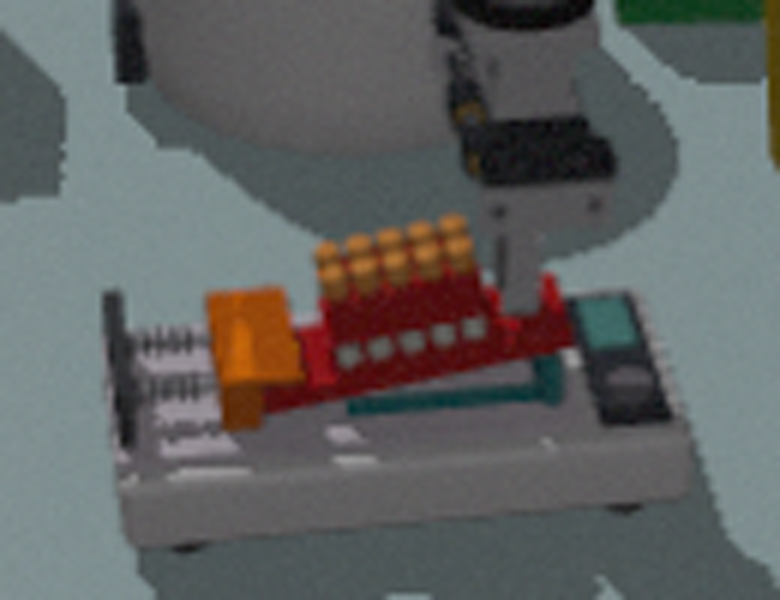

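The fingers are in the notch between block and raised foot, at crop (520,305), clear of the rack. I'll push slowly.

```bash
python3 -m inch '{"grip":[-0.57,-0.57,-0.57,-0.57,-0.57,-0.57],"travel":[[-0.4,-0.04,-0.25],[-0.7,-0.06,-0.4],[-1,-0.09,-0.5],[-1.3,-0.12,-0.5],[-1.6,-0.15,-0.5],[-1.6,-0.15,-0.5]],"turn":[[0,0,0],[0,0,0],[0,0,0],[0,0,0],[0,0,0],[0,0,0]]}' 30
python3 look.py 9
```

```text
clock: 10.82
eef_pos: [578.4, 153.0, 97.6]
eef_rot: [3.14, 0.003, -3.051]
wrist_force: [7.3, 0.7, 0.7]
finger_gap: 20.1
10.825 loc [53.1 -0.1 37.6] [ 3.140e+00  3.000e-03 -3.051e+00] F [7.3 0.7 0.7] M [ 0.21 -1.31  0.05] 20.079550708741408
270 red x -82.63245849058367 80.71101408941658 front y -26.207843871390835 pitch 7.771213178211926
-90 zmin 5.5 zmax 5.8 y -25.8
-60 zmin 4.7 zmax 21.9 y -28.4
-30 zmin 7.1 zmax 67.4 y -25.6
0 zmin 13.0 zmax 68.6 y -24.8
30 zmin 19.6 zmax 77.5 y -26.4
60 zmin 24.3 zmax 36.8 y -27.5
```

View pics/m9.png

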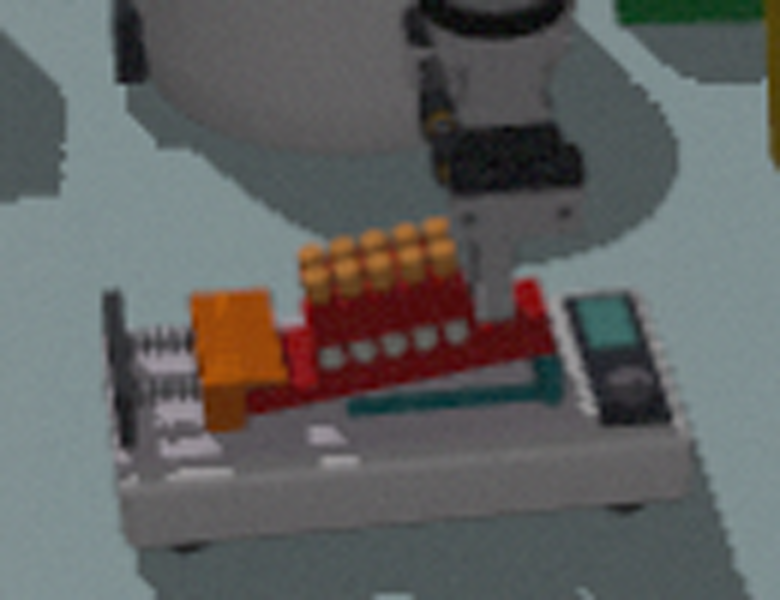

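```bash
python3 -m inch '{"grip":[-0.57,-0.57,-0.57,-0.57,-0.57,-0.57],"travel":[[-0.4,-0.04,-0.05],[-0.8,-0.07,-0.1],[-1.2,-0.11,-0.2],[-1.6,-0.15,-0.3],[-1.8,-0.17,-0.3],[-1.8,-0.17,-0.3]],"turn":[[0,0,0],[0,0,0],[0,0,0],[0,0,0],[0,0,0],[0,0,0]]}' 30
python3 look.py 10
```

```text
clock: 11.62
eef_pos: [562.3, 151.5, 96.0]
eef_rot: [3.14, 0.009, -3.051]
wrist_force: [11.0, 0.7, 0.5]
finger_gap: 19.9
11.625 loc [36.9 -0.1 36. ] [ 3.14   0.009 -3.051] F [11.   0.7  0.5] M [ 0.25 -2.12  0.  ] 19.939236094273223
287 red x -98.64445505726476 66.82376863806473 front y -25.998353026793403 pitch 7.42179520636175
-90 zmin 3.1 zmax 18.3 y -26.4
-60 zmin 6.7 zmax 62.0 y -25.4
-30 zmin 10.6 zmax 69.7 y -26.0
0 zmin 17.8 zmax 74.5 y -25.2
30 zmin 18.2 zmax 37.3 y -26.4
60 zmin 25.6 zmax 37.8 y -28.0
```

View pics/m10.png

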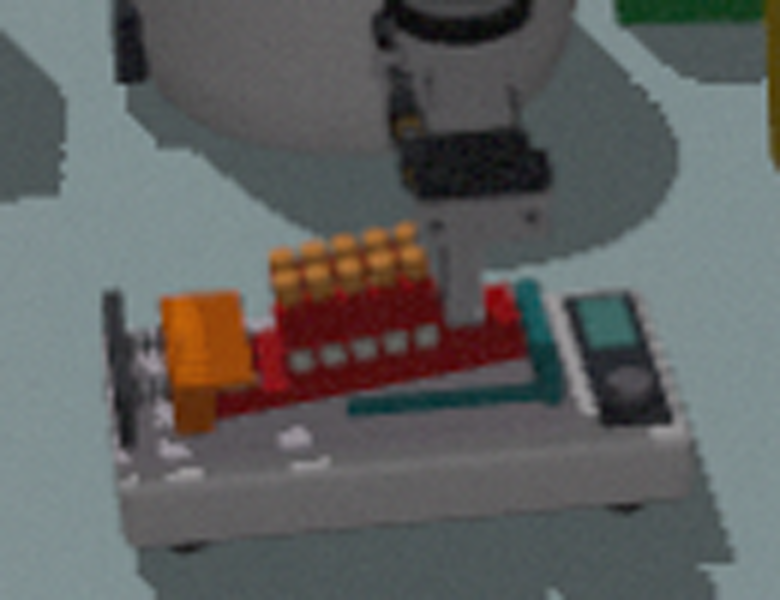

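The raised foot now stands clear inside the sill at crop (525,350), held up by friction. I'll press it down.

```bash
python3 -m inch '{"grip":[-0.57,-0.57,-0.57,-0.57,-0.57,-0.57,-0.57,-0.57],"travel":[[0,0,-0.4],[0,0,-0.8],[0.05,0,-1.2],[0.1,0.01,-1.6],[0.15,0.01,-2],[0.2,0.02,-2.3],[0.2,0.02,-2.5],[0.2,0.02,-2.5]],"turn":[[0,0,0],[0,0,0],[0,0,0],[0,0,0],[0,0,0],[0,0,0],[0,0,0],[0,0,0]]}' 30
python3 look.py 11
```

```text
clock: 12.68
eef_pos: [566.4, 152.0, 72.8]
eef_rot: [3.139, 0.016, -3.051]
wrist_force: [10.1, 1.0, 3.8]
finger_gap: 20.3
12.675 loc [41.1  0.  12.8] [ 3.139  0.016 -3.051] F [10.1  1.   3.8] M [ 0.26 -1.81  0.08] 20.268969839641173
246 red x -99.20238064007562 67.46514404590323 front y -25.620027602907104 pitch 4.757705886652888
-90 zmin 3.6 zmax 17.0 y -28.2
-60 zmin -0.0 zmax 54.3 y -25.0
-30 zmin 4.6 zmax 59.2 y -25.2
0 zmin 7.1 zmax 59.6 y -24.8
30 zmin 5.0 zmax 47.9 y -26.2
60 zmin 8.1 zmax 17.7 y -29.1
```

View pics/m11.png

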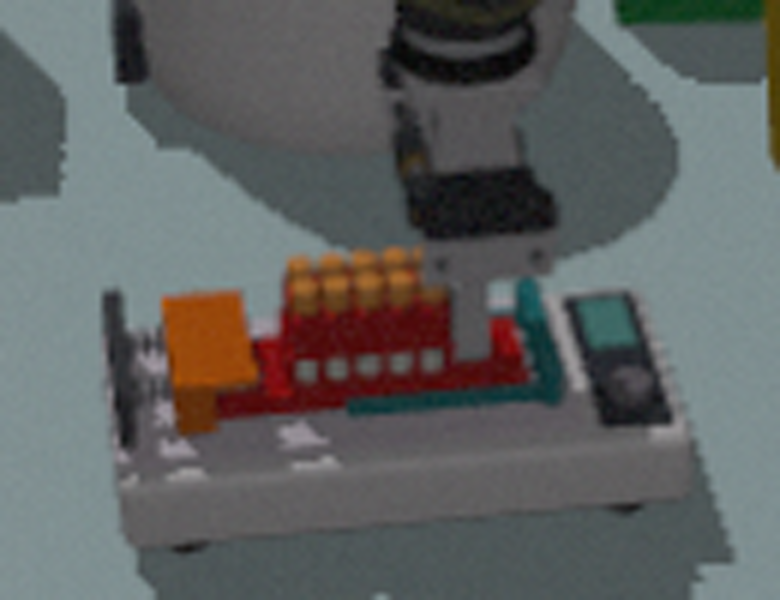

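```bash
python3 -m inch '{"grip":[-0.57,-0.57,-0.57,-0.57],"travel":[[0.1,0.01,-0.2],[0.2,0.02,-0.4],[0.3,0.03,-0.5],[0.3,0.03,-0.5]],"turn":[[0,0,0],[0,0,0],[0,0,0],[0,0,0]]}' 30
python3 look.py 12
```

```text
clock: 13.22
eef_pos: [567.9, 152.2, 71.9]
eef_rot: [3.14, 0.013, -3.05]
wrist_force: [-34.1, -7.4, 52.8]
finger_gap: 20.3
13.225 loc [42.5  0.1 11.9] [ 3.14   0.013 -3.05 ] F [-34.1  -7.4  52.8] M [-1.31  6.74 -0.05] 20.335516919155364
267 red x -99.08078939539254 69.36411281600863 front y -25.172189022847387 pitch 4.736113294803487
-90 zmin 0.1 zmax 21.1 y -28.1
-60 zmin 0.5 zmax 50.8 y -25.7
-30 zmin 0.6 zmax 58.7 y -24.9
0 zmin 12.3 zmax 60.7 y -24.7
30 zmin 5.2 zmax 53.3 y -23.8
60 zmin 7.7 zmax 16.3 y -26.0
```

View pics/m12.png

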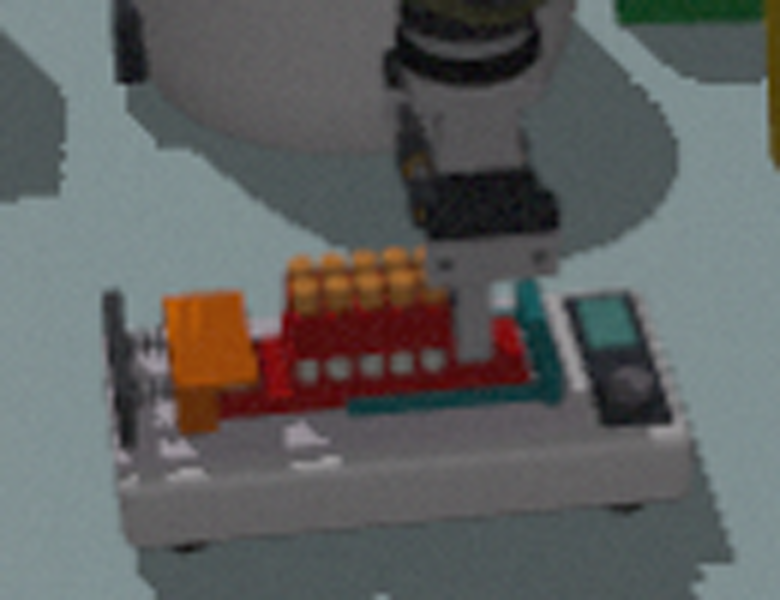

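```bash
python3 -m inch '{"grip":[-0.57,-0.57,-0.57],"travel":[[0,0,0.05],[0.05,0,0.05],[0.1,0.01,0.1]],"turn":[[0,0,0],[0,0,0],[0,0,0]]}' 30
python3 look.py 13
```

```text
clock: 13.65
eef_pos: [569.4, 152.3, 73.0]
eef_rot: [3.139, 0.015, -3.05]
wrist_force: [6.6, -0.4, -1.2]
finger_gap: 20.1
13.65 loc [44.1  0.1 13. ] [ 3.139  0.015 -3.05 ] F [ 6.6 -0.4 -1.2] M [ 0.08 -1.05  0.02] 20.1434855481554
236 red x -94.72457980091899 72.25433383407196 front y -25.574742821122356 pitch 4.415795538993784
-90 zmin 2.9 zmax 17.4 y -28.3
-60 zmin 2.0 zmax 55.1 y -25.3
-30 zmin 2.5 zmax 60.2 y -25.4
0 zmin 9.1 zmax 59.6 y -25.0
30 zmin 8.2 zmax 57.0 y -26.1
60 zmin 9.7 zmax 15.9 y -27.8
```

```bash
python3 -m inch '{"grip":[-0.57,-0.57,-0.57,-0.57],"travel":[[0.1,0.01,0],[0.25,0.02,0],[0.4,0.04,0],[0.5,0.05,0]],"turn":[[0,0,0],[0,0,0],[0,0,0],[0,0,0]]}' 30
python3 look.py 14
```

```text
clock: 14.2
eef_pos: [574.4, 152.9, 72.9]
eef_rot: [3.139, 0.014, -3.05]
wrist_force: [-0.5, -0.1, 2.7]
finger_gap: 20.4
14.2 loc [49.1  0.1 12.9] [ 3.139  0.014 -3.05 ] F [-0.5 -0.1  2.7] M [-0.    0.28 -0.01] 20.425054468299233
249 red x -92.54768960547169 71.94572725481298 front y -25.56264847561047 pitch 5.0975422078362636
-90 zmin 4.4 zmax 13.6 y -26.3
-60 zmin 1.5 zmax 35.7 y -27.6
-30 zmin 1.2 zmax 59.2 y -25.1
0 zmin 5.8 zmax 60.2 y -24.2
30 zmin 9.1 zmax 59.8 y -27.0
60 zmin 7.2 zmax 47.4 y -25.2
```

View pics/m14.png

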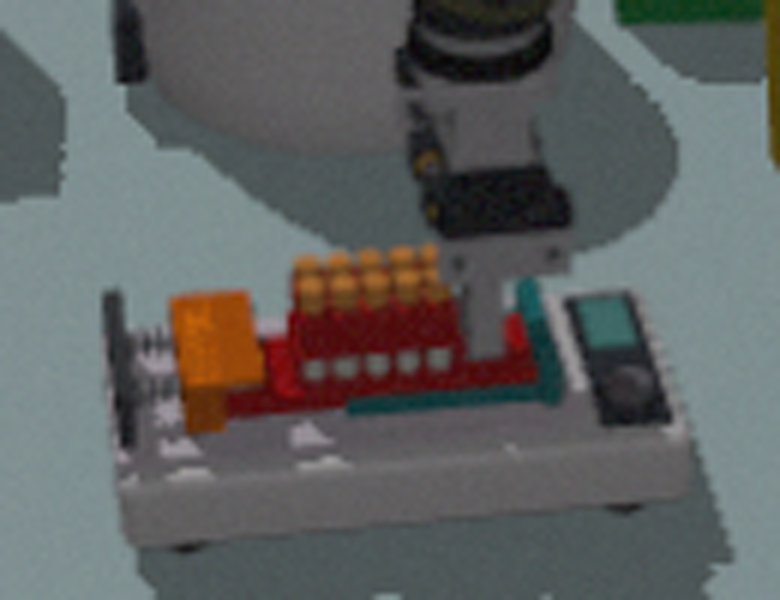

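```bash
python3 -m inch '{"grip":[-0.57,-0.57,-0.57],"travel":[[0,0,-0.1],[0,0,-0.2],[0,0,-0.2]],"turn":[[0,0,0],[0,0,0],[0,0,0]]}' 30
python3 -m inch '{"grip":[-0.57,-0.57,-0.57,-0.57,-0.57],"travel":[[0,0,0.3],[0,0,3],[0,0,8],[0,0,13],[0,0,17]],"turn":[[0,0,0],[0,0,0],[0,0,0],[0,0,0],[0,0,0]]}' 30
python3 -m inch '{"grip":[-0.57,-0.57,-0.57,-0.57,-0.57,-0.57],"travel":[[0,5,2],[0,10,2],[-2,15,2],[-5,20,2],[-8,24,2],[-8,24,2]],"turn":[[0,0,0],[0,0,0],[0,0,0],[0,0,0],[0,0,0],[0,0,0]]}' 30
python3 look.py 15; python3 - <<'E'
from h import *
a,d=shot('top','t15')
L,H,S,near=red('top','t15')
m=near&((H<4)|(H>176))&(S>150)&(L[...,2]<60);q=L[m];print('red',np.percentile(q,[1,50,99],axis=0).round(1))
f=q[q[:,2]<22];print(cv2.minAreaRect(f[:,:2].astype(np.float32)))
for s in(-70,-60,-50,40,50,60,70):
    k=f[abs(f[:,0]-s)<5]; print(s,len(k),np.median(k[:,2]) if len(k) else '')
c=near&(H>8)&(H<25)&(S>120)&(L[...,2]>55); k=L[c];print('caps',np.median(k,axis=0),'pitch',np.degrees(np.polyfit(k[:,0],k[:,2],1)[0]))
cv2.imwrite('pics/m15t.png',cv2.resize(a[150:290,130:240],None,fx=4,fy=4,interpolation=2)[...,::-1])
cv2.imwrite('pics/full15.png',a[...,::-1])
E
```

```text
clock: 14.62
eef_pos: [574.6, 152.9, 72.2]
eef_rot: [3.139, 0.015, -3.05]
wrist_force: [-8.6, -1.2, 15.7]
finger_gap: 20.2
clock: 15.25
eef_pos: [574.8, 152.9, 244.3]
eef_rot: [3.139, 0.017, -3.05]
wrist_force: [0.4, 0.4, -0.5]
finger_gap: 19.9
clock: 16.0
eef_pos: [492.9, 395.4, 264.1]
eef_rot: [3.139, 0.016, -3.046]
wrist_force: [-0.3, 0.1, -0.4]
finger_gap: 20.1
16.0 loc [ -9.7 249.1 204.1] [ 3.139  0.016 -3.046] F [-0.3  0.1 -0.4] M [-0.    0.02  0.  ] 20.128606412403656
248 red x -92.4197581607805 73.40829381190743 front y -25.651960343128856 pitch 3.9058084922198035
-90 zmin 2.4 zmax 15.5 y -28.2
-60 zmin 0.8 zmax 54.9 y -26.1
-30 zmin 4.4 zmax 57.2 y -24.9
0 zmin 7.0 zmax 61.4 y -24.3
30 zmin 8.1 zmax 57.1 y -25.9
60 zmin 9.1 zmax 17.2 y -28.0
red [[-65.5 -30.4   6.2]
 [  2.6 -13.5  14.6]
 [ 75.7  25.1  59. ]]
((4.901969909667969, -2.529329299926758), (143.6207733154297, 57.97295379638672), 0.819595456123352)
-70 12 11.08602563313275
-60 79 12.15221160720489
-50 21 12.369502787131523
40 19 12.401504196551741
50 70 12.074843267607207
60 74 12.474508556067462
70 76 12.12602691497807
caps [-9.47394257 -5.99337243 69.01164559] pitch 0.6782024385451758
```

View pics/m15.png

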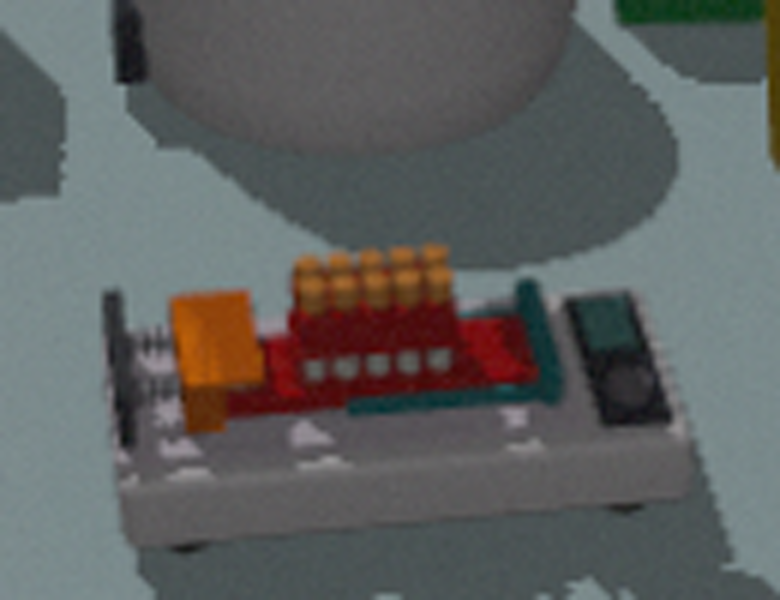

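View pics/full15.png

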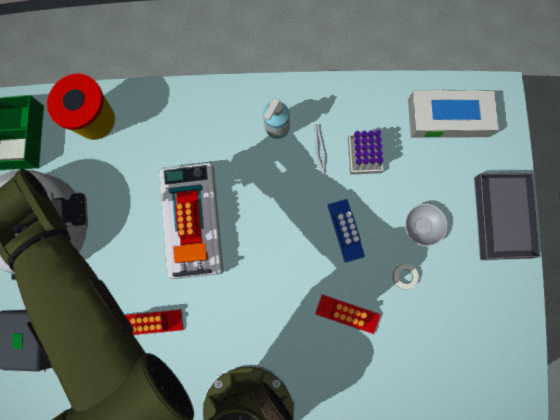

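Foot tops read 12 mm above the deck at both ends, the rack centre is at about x = -9.5, and the bystanders are unmoved. The gripper has ended up near the white centrifuge, though, so I'll raise it straight up before handing in.

```bash
python3 - <<'E'
from h import *
P=cloud('top',np.load('pics/top0.npy'));m=(P[...,0]>350)&(P[...,0]<700)&(P[...,1]>330)&(P[...,2]>30)
q=P[m]
for y in range(340,640,30):
    k=q[abs(q[:,1]-y)<15]
    if len(k):print(y,len(k),k[:,2].max().round(),k[:,0].min().round(),k[:,0].max().round())
E
python3 -m inch '{"grip":[-0.57,-0.57,-0.57,-0.57],"travel":[[0,0,3],[0,0,6],[0,-4,8],[0,-8,8]],"turn":[[0,0,0],[0,0,0],[0,0,0],[0,0,0]]}' 30
python3 look.py 16
```

```text
460 1314 171.0 441.0 603.0
490 1473 196.0 405.0 636.0
520 1392 201.0 386.0 656.0
550 1293 202.0 365.0 662.0
580 1201 202.0 366.0 661.0
610 1058 201.0 367.0 699.0
clock: 16.6
eef_pos: [495.8, 310.9, 345.6]
eef_rot: [3.139, 0.019, -3.051]
wrist_force: [-0.2, -0.1, -0.6]
finger_gap: 20.0
16.6 loc [-14.5 164.8 285.6] [ 3.139  0.019 -3.051] F [-0.2 -0.1 -0.6] M [ 0.   -0.04 -0.03] 20.007121156443638
238 red x -92.73317334389108 74.26037379270005 front y -25.880916307037065 pitch 3.925167537103493
-90 zmin 2.9 zmax 15.4 y -29.0
-60 zmin 2.9 zmax 55.9 y -28.4
-30 zmin 5.6 zmax 62.0 y -25.3
0 zmin 11.8 zmax 59.4 y -25.2
30 zmin 6.1 zmax 53.7 y -25.2
60 zmin 6.6 zmax 16.9 y -25.6
```

View pics/s16.png

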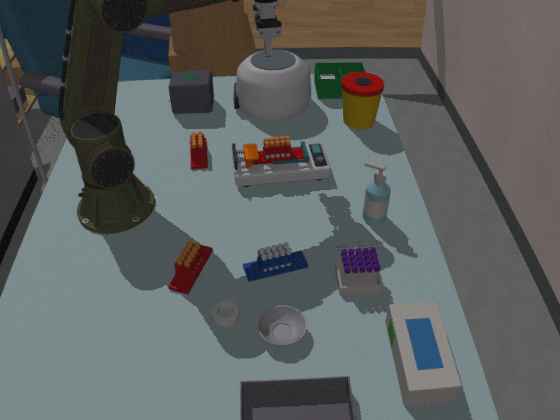

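The full side view shows the red rack flat in the bay at (278,152), everything else in place and the arm clear. I'm handing the job in.

```bash
python3 -c "
from cell import manip
print(manip.sign_off())"
```

```text
the job is handed in; nothing more can be done
None
```

The red rack is loaded and the job is handed in at about 16.6 s on the clock.

**What I did:** I took the red rack with orange caps farthest from the base, tilted it 15° and slid one foot under the carriage lip. I set the other foot on the sill and let go; it stayed leaning at about 9° on its own. With the fingertips low against the block, I pushed it back about 26 mm and pressed the raised foot down behind the sill. Then I eased off so the spring clamped it.

**Last checks:**
- **Rack:** both foot tops read about 12 mm above the deck, so it is flat. Its centre is at about x = -9.5 mm in the bay, against the -10 given for a loaded rack.
- **Robot:** the wrist force was about 0 and the arm was clear of everything.
- **Bystanders:** they look unmoved in both pictures.

**Disagreements and high readings:**
- **Tilt:** the slope fitted to the side camera's front-face points still read about 4°, but that fit mixes foot and block points. The top camera gave 0.7° at the caps and level foot tops, and I trusted that.
- **Camera offset:** the two cameras differed by about 3 mm in x.
- **Press force:** pressing the foot down briefly read 53 N vertically and 34 N sideways at the wrist. It came through the fingertips and stayed below the 120 N wrist limit.

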